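# Fit a snap ring to an axle stub with the spreader

## Task

Draw the snap ring spreader forward out of the slotted shelf in the open toolbox, squeeze its two paddles fully together so that the ring on its jaws is spread, and lower the ring straight down over the upright axle stub until it is level with the groove. Finish while still holding: keep the spreader upright in the gripper, fully squeezed, with the spread ring hovering at the groove and not resting or leaning on the stub. Do not force the ring onto the stub, and leave the copper rings, the mortar and the cap where they are.

Things in the scene. Friction and masses are not known exactly. Their poses are not given: they have to be found in the camera images.
- toolbox: Fixed dark steel toolbox, 180 (x) x 220 (y) mm, side and back walls 130 mm high, open at the top and at its front, which faces its own -x. Origin on the bench under its centre, z up. Its dropped flap (100 mm long, 4 mm thick) lies on the bench in front. Inside is a level steel shelf with a slot. Two rubber grips stick up 22 mm from the shelf's rear corners.
- slot_mouth (a point): Open end of the slot, mid-width, at the shelf's front edge, on its top face, 100 mm above the bench; axes as the toolbox, -x is the way out. The shelf is 8 mm thick; the slot is 26 mm wide and runs 97 mm straight back (+x). The spreader comes free when its centre line is 22 mm or more beyond this point.
- spreader: Loose spreader, 134 mm tall, about 0.3 kg, upright. Origin: middle of the ring's underside, z up, y = squeezing direction. Upwards: ring 44 mm wide (z 0-4), jaws (to 44), housing 54 (y) x 24 mm (44-58), neck 16 x 16 (58-78), flange 44 (y) x 30 (78-84), handle. It hangs by the flange on the shelf, neck in the slot, origin 22 mm above the bench; it can rise 12 mm, so it must be slid out.
- grip_center (a point): Centre between the spreader's two black paddles, 113 mm above its origin (135 mm above the bench at the start). Paddles: 30 mm wide (x), 42 mm tall (z 92-134), flat, outer faces 56 mm apart along y at rest and 40 mm fully squeezed. Springs resist with 3 N at first, 9 N fully squeezed; a firmer grip takes them to a stop and holds them there.
- ring_center (a point): Centre of the snap ring, 111 mm straight below grip_center. Squeezing moves the ring's two halves apart along y. At rest the opening is only 19 mm along y, too narrow for the stub; fully spread it is 34 mm both ways. The gaps at the ring's ends are too narrow for the stub to enter sideways. The housing starts 42 mm above this point.
- jaw_a (a joint): How far each paddle is squeezed in, and each ring half moved out: 0 at rest, 0.008 m fully squeezed (ring fully spread).
- axle_stub: Fixed dark iron pedestal, 110 x 110 mm foot, hub 52 mm in diameter up to 40 mm above the bench; from it a bright steel axle stub, 24 mm in diameter, stands straight up to 92 mm above the bench, its top edge bevelled. Origin on the bench on the stub's axis, z up.
- groove (a point): Centre of the groove in the stub, on its axis, 63 mm above the bench and 29 mm below the stub's top. The groove is 10 mm tall (58 to 68 mm) and 18 mm in diameter.
- core_ring_tall: Loose copper core ring, 58 mm in diameter, 50 mm high, standing on the bench; origin at the centre of its underside. Leave alone.
- core_ring_low: Loose copper core ring, 58 mm in diameter, 25 mm high, on the bench; origin at the centre of its underside. Leave alone.
- mortar: White porcelain mortar bowl, 96 mm across, 62 mm high; origin at the centre of its underside. Leave alone.
- cap: Orange nylon cap, 38 mm across, 22 mm high; origin at the centre of its underside. Leave alone.
Things that resemble listed ones, but are neither listed nor needed, are in the scene too. Of the things like the spreader, leave any that is pink, purple or yellow; of the rest the smaller one is meant.

How it is judged:
By the outcome, as a careful person would: the job done as asked, in the order asked, and still so for the second after the job is handed in, while the arm keeps its last pose, push and grip.
It also fails if it takes over 45 s, if anything falls off the work surface, if the arm or the gripper's body presses on something with over 40 N, if the wrist force passes 120 N, or if a joint passes its speed limit or range.

## Robot

A 6-joint arm with a two-finger parallel gripper is mounted at the origin on the work surface. World frame = base frame: x ahead of the robot, y to its left, z up, the work surface at z = 0. Lengths are in m, angles in rad, forces in N, time in s.
With the tool pointing down it reaches from about 0.35 to 0.85 m from the base axis. Payload 8.1 kg.
Tool frame: the origin (TCP) lies at the very end of the fingers, on their centre line; the grasp point (between the pads) lies 19 mm behind it; z points along the fingers, y is the direction in which the jaws open and shut (so a half turn about z gives the same grasp; the last joint's range is limited). The gripper opens to 93 mm and grips with 3 to 60 N. Pads are 15 mm wide; open, the fingers measure 128 mm over their backs; the gripper's body (75 mm by 188 mm) begins 65 mm behind the grasp point.
Start: joints at [-1.213, 0.13, 1.488, -0, 1.523, -0.085], TCP at [0.257, -0.542, 0.197] pointing down, gripper open.
Joint ranges: [-2.96, 2.96], [-0.89, 2.26], [0.02, 2.5], [-1.34, 4.48], [0, 2.73], [-2.66, 2.66]. Speed limits (rad/s): [2.39, 2.39, 2.79, 3.14, 3.14, 3.14].

## Interface

Orientations are given as a rotation vector (axis times angle).
In Python, from plant import robot gives the robot as it stands.
- The arm moves only by the shell command python3 -m pendant 'ROWS' [OPENING] [FORCE]. ROWS is JSON, a list of rows, each an object with "delta_pos": the shift along the tool's x, y, z in m, a list of three; "spin": the turn about the tool's z in rad. In form: [{"delta_pos": [dx, dy, dz], "spin": spin}, ...]. A call has 1 to 10 rows; each row is the pose to reach, as a shift and turn from the pose measured when the call began, along the tool's axes at that moment; what a row does not reach only later rows make up. A row lasts 1/10 s, in which the tool goes at most 50 mm and 8.59 degrees, less where a joint would pass 70% of its speed; a pose out of reach is approached as far as the arm can. A call with a gripper value outside its range is refused whole. OPENING is the closure, from -1 (fully open) to 1 (shut), set as the call begins (- or left out, the last holds). The fingers move at their own pace and stop on an object; FORCE is the grip in N (left out, the last holds). Time passes only in rows, so rows that repeat a pose let the fingers close. It gives the time, the measured TCP pose, the force and the opening at its end, in the units of the state.
- robot.read_state(): the state, without advancing time (a new reading comes with each control period).
- robot.read_camera(name): name is "scene" or "top" or "wrist"; returns a dict with "color" (420x560x3 uint8, blue, green, red), "camera_matrix" (3x3 intrinsics, pixels), "R" (3x3) and "t" (3): a world point X has camera coordinates R X + t. Camera axes: x right, y down, z forward; pixel columns grow to the right and rows downward; lengths in m; the calibration is good to about 2 mm. A picture is of the moment at which its call begins. There is no depth.
- robot.close_job(): hands the job in, once; it reports no verdict.
Trained networks look in the newest picture that a camera, given by its name, has taken for a name from the list of things; names that differ only in an ending like _2 or _b are one class to them, and where a whole thing is asked for, a point or a joint stands for the part that bears it (a point fixed in the world has none). Each returns a list of dicts, best first, with "score" (0 to 1); they miss things now and then, are a little off and sometimes report something else, mostly with a low value. They report only what shows in the picture. A call takes as long as a camera call. They do not tell look-alikes from the thing itself.
- robot.outline_of(camera, label): "mask" (420x560 bool, what is visible of it).
- robot.mark_of(camera, label): "location" ([x, y, z] in m, in the coordinates of the camera as it stood for that picture, good to about 4 mm: a listed point, or the origin of a listed thing).
The state is a dict: "t": time; "q": joint angles; "dq": joint speeds; "joint_torque": joint torques, N m; "tool_pos": TCP position; "orientation": TCP orientation; "force": force on the tool from outside, world axes, zero at the start; "wrist_torque": the same for the moment, N m; "opening": finger opening in m.
Only numpy, scipy, OpenCV 4.12 (cv2) and the standard library are available. Lean on these libraries where they do the work, as an engineer would, in place of code of your own. Each camera call takes 0.05 s, during which the arm holds its last target.

## Working session

There is one attempt and no reset: what is moved stays moved. The work goes in short steps, Python scripts to look and compute and a shell command to move; the robot and the scene stay as the last step left them, time stands still between calls to the robot, and variables do not carry over. Pictures are saved under pics/ and viewed, and the job is handed in when it is done.

```bash
mkdir -p pics; ls
cat > h.py <<'E'
import numpy as np, cv2
from scipy.spatial.transform import Rotation as Ro
from plant import robot
def snap(cam,name):
    c=robot.read_camera(cam); cv2.imwrite('pics/'+name,c['color']); return c
def w(c,p): return np.array(c['R']).T@(np.array(p)-np.array(c['t']))
def px(c,X):
    p=np.array(c['camera_matrix'])@(np.array(c['R'])@np.array(X)+np.array(c['t'])); return (p[:2]/p[2]).round(1)
def marks(cam,c,labels):
    for l in labels:
        for m in robot.mark_of(cam,l):
            X=w(c,m['location']); print(cam,l,round(m['score'],2),X.round(4),px(c,X))
E
python3 - <<'E'
from h import *
L=['toolbox','slot_mouth','spreader','grip_center','ring_center','axle_stub','groove','core_ring_tall','core_ring_low','mortar','cap']
for cam in ['scene','top']:
    c=snap(cam,cam+'0.png'); marks(cam,c,L)
s=robot.read_state(); print(s['t'],s['tool_pos'],s['orientation'],s['opening'],s['force'])
E
```

```text
pics
scene toolbox 0.95 [ 0.5937 -0.2719 -0.0012] [230.2 233.2]
scene slot_mouth 0.9 [ 0.5071 -0.28    0.0988] [234.7 187. ]
scene slot_mouth 0.2 [ 5.928e-01 -2.722e-01 -5.000e-04] [230.2 232.8]
scene spreader 0.91 [ 6.084e-01 -5.396e-01  1.000e-04] [143.8 220.4]
scene spreader 0.82 [ 0.5281 -0.4752 -0.0027] [175.9 207.1]
scene spreader 0.67 [ 0.3195 -0.2226 -0.0023] [273.7 178.5]
scene grip_center 0.95 [ 0.6149 -0.5368  0.1467] [130.2 183.3]
scene grip_center 0.75 [ 0.5937 -0.2688  0.133 ] [225.9 197.8]
scene grip_center 0.75 [ 0.5259 -0.4712  0.1137] [169.7 176.9]
scene grip_center 0.68 [ 0.3205 -0.2267  0.1077] [271.1 150.8]
scene grip_center 0.58 [ 0.7741 -0.2263  0.1471] [213.9 246.2]
scene ring_center 0.93 [ 0.5268 -0.4704  0.0054] [177.  205.1]
scene ring_center 0.92 [ 0.3203 -0.2206  0.0034] [274.2 177.4]
scene ring_center 0.87 [ 7.731e-01 -2.236e-01  6.000e-04] [222.7 285.6]
scene ring_center 0.85 [ 0.6169 -0.533   0.0027] [144.1 222.1]
scene axle_stub 0.94 [0.5655 0.2337 0.0016] [413.1 258.8]
scene core_ring_tall 0.94 [ 0.5598  0.0043 -0.001 ] [327.9 242.2]
scene core_ring_
[... 1041 characters left out ...]
.0062] [458.4 181.1]
top ring_center 0.8 [ 0.5918 -0.2726  0.023 ] [349.4 187.7]
top ring_center 0.79 [ 0.7722 -0.2253  0.003 ] [329.7 116.1]
top ring_center 0.6 [ 0.5902 -0.2727  0.022 ] [349.4 188.3]
top axle_stub 0.58 [ 0.5667  0.2301 -0.0013] [147.  196.6]
top groove 0.7 [0.5617 0.2334 0.0619] [136.6 196.7]
top core_ring_low 0.65 [ 0.5657  0.2273 -0.0009] [148.  197.1]
top core_ring_low 0.51 [6.319e-01 1.590e-02 5.000e-04] [232.4 171.4]
top mortar 0.92 [ 0.7511 -0.0191  0.0022] [247.1 124.1]
top cap 0.67 [ 0.4619 -0.0017  0.0018] [238.2 239.7]
1.2 [ 0.25711379 -0.54212644  0.1970384 ] [-3.06488037e+00 -6.89899206e-01  3.12315107e-05] 0.09301261065230239 [0.71622931 0.39430293 0.37216054]
```

View pics/scene0.png

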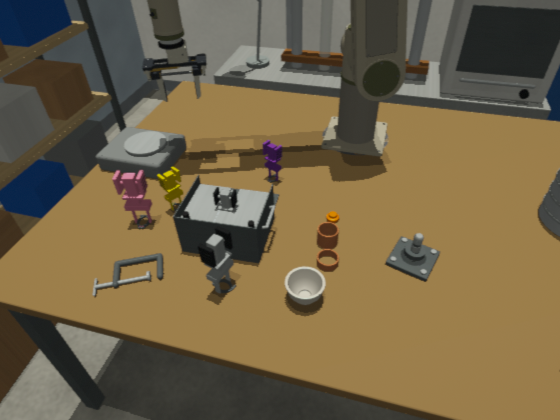

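View pics/top0.png

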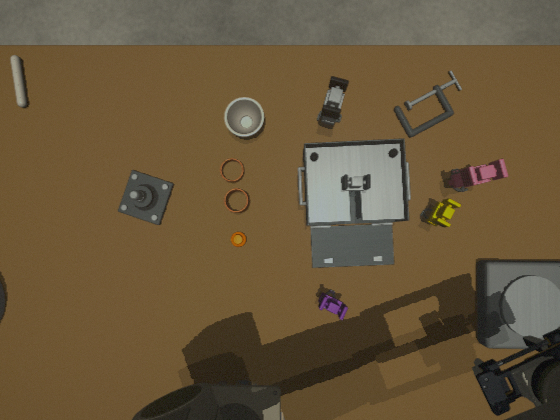

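Run:
```python
from h import *
import cv2
c=robot.read_camera('top')
im=c['color'][125:275,290:425]; cv2.imwrite('pics/tz.png',cv2.resize(im,None,fx=4,fy=4,interpolation=3))
# rectify the z=.130 rim and estimate yaw by toolbox mask
for z,l in[(0.13,'toolbox')]:
    for m in robot.outline_of('top',l)[:1]:
        mk=m['mask'].astype('uint8'); print(m['score'],mk.sum())
K=np.array(c['camera_matrix']);R=np.array(c['R']);t=np.array(c['t'])
def ray(u,v,z):
    d=R.T@np.linalg.solve(K,[u,v,1.]);o=-R.T@t
    return o+d*(z-o[2])/d[2]
# pixel corners rough in view
print(-R.T@t)
for u,v in [(304,142),(405,139),(307,226),(409,221)]: print(ray(u,v,.13).round(4))
```

```text
0.18 208
[ 0.48812846 -0.14085609  1.09257776]
[ 0.6812 -0.1594  0.13  ]
[ 0.6893 -0.38    0.13  ]
[ 0.4967 -0.1678  0.13  ]
[ 0.5101 -0.3885  0.13  ]
```

View pics/tz.png

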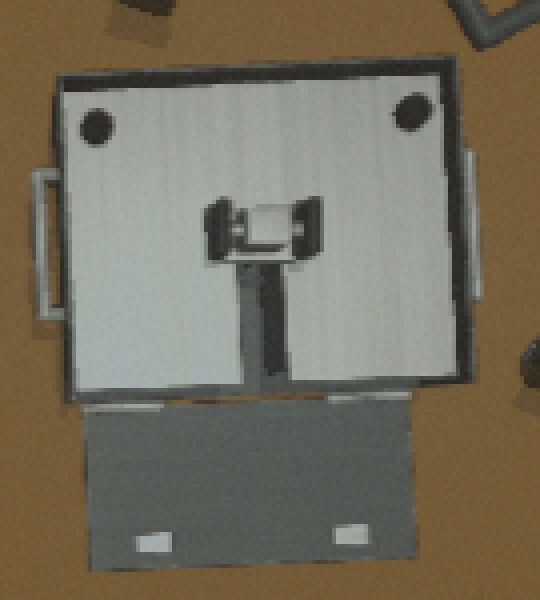

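```bash
cat >> h.py <<'E'
def ray(c,u,v,z):
    K=np.array(c['camera_matrix']);R=np.array(c['R']);t=np.array(c['t'])
    d=R.T@np.linalg.solve(K,[u,v,1.]);o=-R.T@t
    return o+d*(z-o[2])/d[2]
def togo(tcp,yaw):
    "tool y along +-(yaw+90deg); yaw in deg"
    s=robot.read_state(); M=Ro.from_rotvec(s['orientation']).as_matrix()
    d=M.T@(np.array(tcp)-np.array(s['tool_pos']))
    cur=np.degrees(np.arctan2(M[1,0],M[0,0])); dy=(yaw-cur+90)%180-90
    print('t',round(s['t'],2),'tcp',np.array(s['tool_pos']).round(4),'yaw',cur.round(2),'tilt',M[:,2].round(4),'open',round(s['opening'],4),'F',np.array(s['force']).round(1))
    print('delta',d.round(4),'spin',round(-np.radians(dy),4),'q',np.array(s['q']).round(2))
E
python3 - <<'E'
from h import *
c=snap('top','t1.png')
for u,v in [(350.5,192),(357.,194),(351,221),(361.5,219.5)]: print(ray(c,u,v,.1).round(4))
togo([.596,-.271,.26],2.7)
E
```

```text
[ 0.5745 -0.2656  0.1   ]
[ 0.5702 -0.2802  0.1   ]
[ 0.5093 -0.2671  0.1   ]
[ 0.513  -0.2905  0.1   ]
t 1.35 tcp [ 0.2571 -0.5421  0.197 ] yaw 25.37 tilt [ 0. -0. -1.] open 0.0928 F [ 0.1 -0.3  0. ]
delta [ 0.4224 -0.0998 -0.063 ] spin 0.3957 q [-1.21  0.13  1.49  0.    1.52 -0.09]
```

```bash
python3 -m pendant '[{"delta_pos":[0.02,0,-0.04],"spin":0.05},{"delta_pos":[0.06,-0.01,-0.065],"spin":0.1},{"delta_pos":[0.105,-0.022,-0.065],"spin":0.15},{"delta_pos":[0.15,-0.034,-0.065],"spin":0.2},{"delta_pos":[0.195,-0.045,-0.065],"spin":0.25},{"delta_pos":[0.24,-0.056,-0.065],"spin":0.3},{"delta_pos":[0.285,-0.067,-0.065],"spin":0.35},{"delta_pos":[0.33,-0.078,-0.065],"spin":0.396},{"delta_pos":[0.375,-0.089,-0.065],"spin":0.396},{"delta_pos":[0.415,-0.098,-0.065],"spin":0.396}]' -1 7
python3 -m pendant '[{"delta_pos":[0,0,0],"spin":0}]'
python3 - <<'E'
from h import *
togo([.596,-.271,.26],2.7)
c=snap('wrist','w1.png'); marks('wrist',c,['spreader','grip_center','ring_center','slot_mouth','toolbox'])
E
```

```text
t: 2.35
tool_pos: [0.5916, -0.2739, 0.2621]
orientation: [-3.141, -0.074, -0.0]
force: [0.2, -1.3, 1.2]
opening: 0.0927
t: 2.45
tool_pos: [0.5948, -0.2697, 0.2614]
orientation: [-3.139, -0.082, -0.001]
force: [-0.6, -0.6, -0.4]
opening: 0.0931
t 2.45 tcp [ 0.5948 -0.2697  0.2614] yaw 3.0 tilt [ 7.0e-04  1.7e-03 -1.0e+00] open 0.0931 F [-0.6 -0.6 -0.4]
delta [0.0011 0.0013 0.0014] spin 0.0052 q [-0.51  0.26  1.23  0.    1.66  1.01]
wrist spreader 0.84 [ 0.525  -0.4733  0.0011] [413.1 229.7]
wrist spreader 0.64 [ 0.5865 -0.2711  0.0228] [273.3 183.1]
wrist grip_center 0.89 [ 0.5252 -0.4759  0.1101] [455.  263.1]
wrist grip_center 0.75 [ 0.5935 -0.2748  0.1327] [277.8 199.7]
wrist grip_center 0.6 [ 0.3208 -0.223   0.1099] [225. 399.]
wrist ring_center 0.97 [ 0.6142 -0.538   0.0041] [473.9 170.1]
wrist ring_center 0.94 [ 0.7711 -0.2217  0.0035] [240.   25.1]
wrist ring_center 0.79 [ 0.5267 -0.4685  0.001 ] [409.9 228.4]
wrist slot_mouth 0.98 [ 0.5082 -0.2799  0.0939] [277.4 262.3]
wrist toolbox 0.73 [ 0.596  -0.2725 -0.002 ] [274.7 172.5]
```

View pics/w1.png

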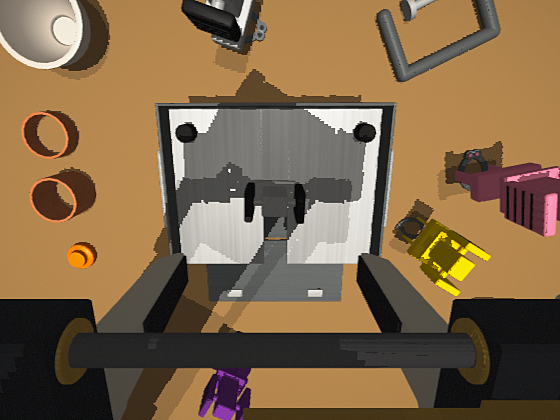

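Run:
```python
from h import *
c=robot.read_camera('wrist'); im=c['color'][90:310,140:420]
cv2.imwrite('pics/w1z.png',cv2.resize(im,None,fx=2.8,fy=2.6,interpolation=2))
for u,v,z in [(250,190,.156),(299,190,.156),(157,104,.13),(396,104,.13)]: print(ray(c,u,v,z).round(4))
```

```text
[ 0.6032 -0.2542  0.156 ]
[ 0.6052 -0.2982  0.156 ]
[ 0.6732 -0.1663  0.13  ]
[ 0.683  -0.3831  0.13  ]
```

View pics/w1z.png

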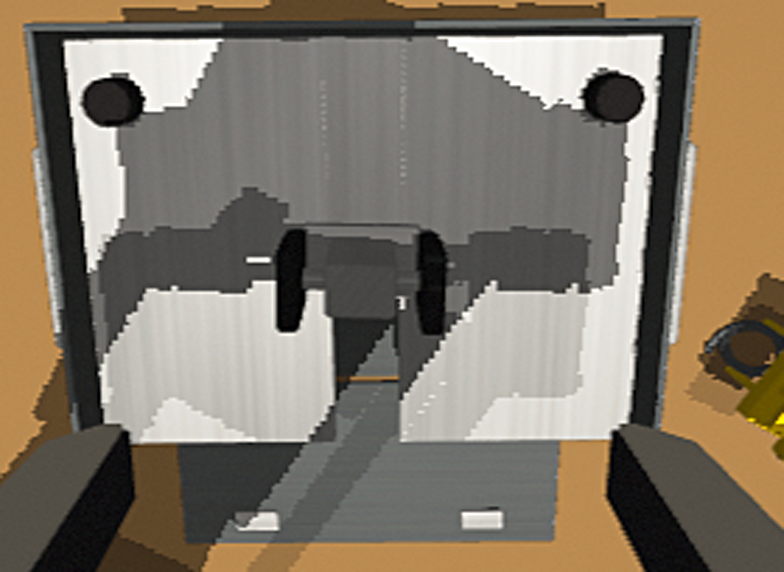

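Run:
```python
from h import *
togo([.596,-.271,.2],2.7)
c=snap('wrist','w2.png');im=c['color'][150:310,140:420]
cv2.imwrite('pics/w2z.png',cv2.resize(im,None,fx=2.8,fy=2.8,interpolation=2))
print(px(c,robot.read_state()['tool_pos']))
marks('wrist',c,['grip_center','slot_mouth','toolbox'])
c=robot.read_camera('top');marks('top',c,['grip_center'])
```

```text
t 2.8 tcp [ 0.5908 -0.2751  0.2624] yaw 2.61 tilt [ 5.e-04 -3.e-04 -1.e+00] open 0.0929 F [-0.5 -0.2  0. ]
delta [ 0.0053 -0.0039  0.0624] spin -0.0015 q [-0.51  0.25  1.23 -0.    1.66  1.01]
[272.7 251.2]
wrist grip_center 0.81 [ 0.593  -0.277   0.1329] [274.5 195.8]
wrist grip_center 0.8 [ 0.6105 -0.5331  0.1472] [550.8 193.3]
wrist grip_center 0.61 [ 0.5226 -0.4762  0.1112] [451.1 260.6]
wrist grip_center 0.57 [ 0.3225 -0.2233  0.1144] [221.9 397.9]
wrist slot_mouth 0.7 [ 0.5097 -0.2786  0.0961] [272.3 258.1]
wrist slot_mouth 0.3 [ 0.5554 -0.0007  0.0006] [ 71.9 190. ]
wrist toolbox 0.76 [ 0.5958 -0.2714 -0.0013] [269.7 169.4]
top grip_center 0.7 [ 0.5938 -0.275   0.1372] [357.1 181.7]
top grip_center 0.65 [ 0.7716 -0.2238  0.1489] [334.4  99. ]
top grip_center 0.24 [ 0.6331  0.0144 -0.0008] [233.1 171. ]
```

View pics/w2z.png

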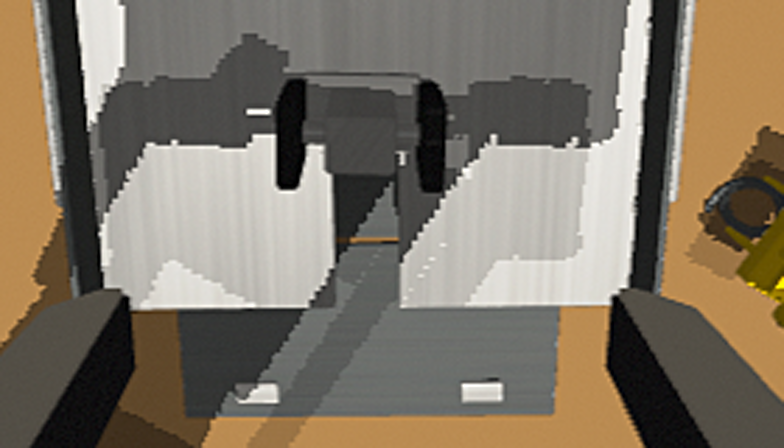

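Run:
```python
from h import *
c=robot.read_camera('wrist')
for u,v,z in [(275,185,.156),(447,185,.156),(290,85,.156),(432,85,.156),(334,305,.1),(401,305,.1),(334,200,.1),(399,205,.1)]: print(u,v,ray(c,140+u/2.8,150+v/2.8,z).round(4))
```

```text
275 185 [ 0.5787 -0.2432  0.156 ]
447 185 [ 0.5813 -0.2997  0.156 ]
290 85 [ 0.6123 -0.2475  0.156 ]
432 85 [ 0.6144 -0.2926  0.156 ]
334 305 [ 0.5104 -0.263   0.1   ]
401 305 [ 0.5117 -0.2903  0.1   ]
334 200 [ 0.5555 -0.2614  0.1   ]
399 205 [ 0.5547 -0.2871  0.1   ]
```

```bash
python3 -m pendant '[{"delta_pos":[0.005,-0.004,0.02],"spin":0},{"delta_pos":[0.005,-0.004,0.05],"spin":0},{"delta_pos":[0.005,-0.004,0.08],"spin":0},{"delta_pos":[0.005,-0.004,0.11],"spin":0},{"delta_pos":[0.005,-0.004,0.13],"spin":0},{"delta_pos":[0.005,-0.004,0.145],"spin":0},{"delta_pos":[0.005,-0.004,0.145],"spin":0},{"delta_pos":[0.005,-0.004,0.145],"spin":0}]'
python3 - <<'E'
from h import *
togo([.596,-.271,.117],2.7)
c=snap('wrist','w3.png')
E
```

```text
t: 3.95
tool_pos: [0.5967, -0.2701, 0.1179]
orientation: [3.14, 0.074, 0.002]
force: [-0.3, 0.8, -0.6]
opening: 0.093
t 3.95 tcp [ 0.5967 -0.2701  0.1179] yaw 2.69 tilt [ 1.e-03 -3.e-04 -1.e+00] open 0.093 F [-0.3  0.8 -0.6]
delta [-0.0007  0.0009  0.0009] spin -0.0002 q [-0.5   0.32  1.41  0.    1.41  1.02]
```

View pics/w3.png

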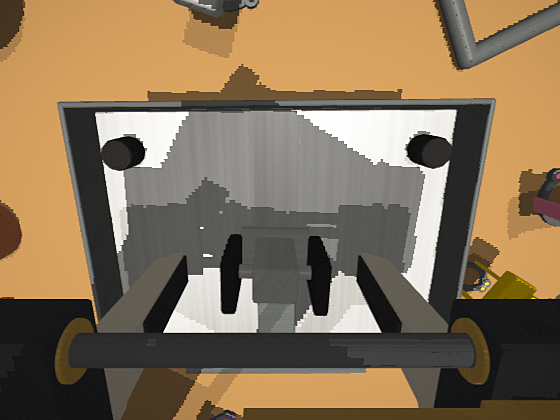

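```bash
python3 - <<'E'
from h import *
c=robot.read_camera('wrist'); s=robot.read_state()
M=Ro.from_rotvec(s['orientation']).as_matrix();p=np.array(s['tool_pos'])
print(s['tool_pos'],px(c,p),px(c,p-M[:,2]*.019), px(c,p-M[:,2]*.019+M[:,0]*.0075),px(c,p-M[:,2]*.019-M[:,0]*.0075))
for u,v in [(220,312),(331,312),(237,236),(313,236)]: print(ray(c,u,v,.156).round(4))
E
python3 -m pendant '[{"delta_pos":[0,0.0015,0.001],"spin":0},{"delta_pos":[0,0.0015,0.001],"spin":0}]'
```

```text
[ 0.59743699 -0.27049181  0.11918556] [273.  251.2] [273.1 265.1] [273.1 252.6] [273.1 277.4]
[ 0.5782 -0.2439  0.156 ]
[ 0.5808 -0.3011  0.156 ]
[ 0.6205 -0.252   0.156 ]
[ 0.6222 -0.2883  0.156 ]
t: 4.25
tool_pos: [0.5984, -0.2727, 0.1197]
orientation: [3.138, 0.074, 0.008]
force: [-0.2, 0.3, -0.5]
opening: 0.0929
```

```bash
python3 -m pendant '[{"delta_pos":[-0.002,0,0.002],"spin":0},{"delta_pos":[-0.002,0,0.002],"spin":0},{"delta_pos":[-0.002,0,0.002],"spin":0}]'
python3 - <<'E'
from h import *
togo([.595,-.272,.117],2.7)
E
python3 -m pendant '[{"delta_pos":[0,0,0],"spin":0},{"delta_pos":[0,0,0],"spin":0},{"delta_pos":[0,0,0],"spin":0},{"delta_pos":[0,0,0],"spin":0},{"delta_pos":[0,0,0],"spin":0},{"delta_pos":[0,0,0],"spin":0}]' 1 7
python3 - <<'E'
from h import *
togo([.595,-.272,.117],2.7)
c=snap('wrist','w4.png')
E
```

```text
t: 4.55
tool_pos: [0.5962, -0.2728, 0.1177]
orientation: [3.138, 0.073, 0.008]
force: [0.3, -0.1, 0.1]
opening: 0.0933
t 4.55 tcp [ 0.5962 -0.2728  0.1177] yaw 2.68 tilt [ 0.005  -0.0026 -1.    ] open 0.0933 F [ 0.3 -0.1  0.1]
delta [-0.0012 -0.0008  0.0007] spin -0.0004 q [-0.51  0.32  1.42  0.    1.4   1.02]
t: 5.15
tool_pos: [0.5963, -0.2727, 0.1178]
orientation: [3.138, 0.074, 0.008]
force: [0.4, 0.4, 1.0]
opening: 0.0497
t 5.15 tcp [ 0.5963 -0.2727  0.1178] yaw 2.68 tilt [ 0.0051 -0.0026 -1.    ] open 0.0497 F [0.4 0.4 1. ]
delta [-0.0013 -0.0008  0.0008] spin -0.0003 q [-0.51  0.32  1.42  0.    1.4   1.02]
```

View pics/w4.png

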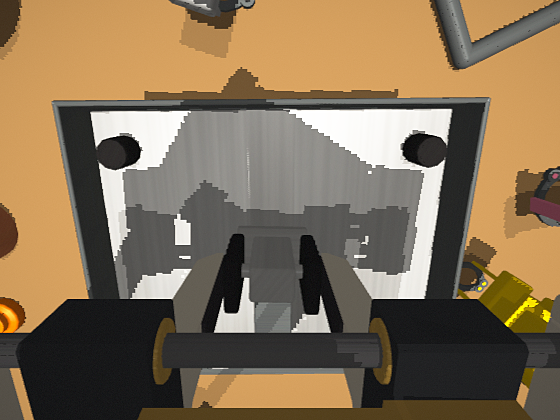

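```bash
python3 -m pendant '[{"delta_pos":[-0.004,0,-0.001],"spin":0},{"delta_pos":[-0.012,0,-0.0015],"spin":0},{"delta_pos":[-0.022,0,-0.002],"spin":0},{"delta_pos":[-0.032,0,-0.002],"spin":0},{"delta_pos":[-0.042,0,-0.0025],"spin":0},{"delta_pos":[-0.05,0,-0.0025],"spin":0},{"delta_pos":[-0.05,0,-0.0025],"spin":0}]'
python3 - <<'E'
from h import *
togo([.47,-.278,.12],2.7)
c=snap('wrist','w5.png')
E
```

```text
t: 5.9
tool_pos: [0.5452, -0.2753, 0.1201]
orientation: [3.138, 0.072, 0.008]
force: [-0.6, -0.8, -2.3]
opening: 0.0441
t 5.9 tcp [ 0.5452 -0.2753  0.1201] yaw 2.64 tilt [ 0.0049 -0.0026 -1.    ] open 0.0441 F [-0.6 -0.8 -2.3]
delta [-0.0752 -0.0007 -0.0003] spin -0.0011 q [-0.55  0.2   1.55  0.    1.38  0.97]
```

View pics/w5.png

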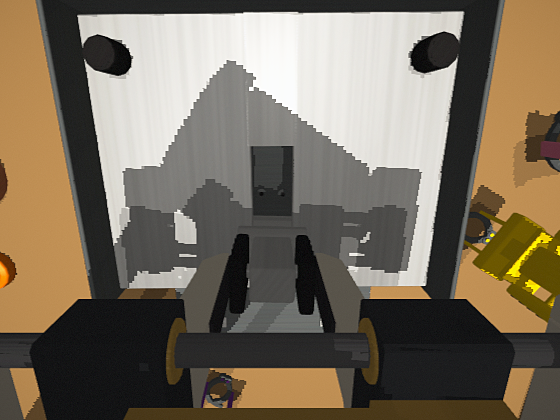

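```bash
python3 -m pendant '[{"delta_pos":[-0.008,0,0],"spin":0},{"delta_pos":[-0.018,0,0],"spin":0},{"delta_pos":[-0.028,0,0],"spin":0},{"delta_pos":[-0.038,0,-0.0005],"spin":0},{"delta_pos":[-0.048,0,-0.0005],"spin":0},{"delta_pos":[-0.058,0,-0.0005],"spin":0},{"delta_pos":[-0.068,0,-0.0005],"spin":0},{"delta_pos":[-0.078,0,-0.0005],"spin":0},{"delta_pos":[-0.083,0,-0.0005],"spin":0},{"delta_pos":[-0.083,0,-0.0005],"spin":0}]'
python3 - <<'E'
from h import *
togo([.46,-.278,.12],2.7)
c=snap('wrist','w6.png');c=snap('scene','s6.png')
marks('scene',c,['ring_center'])
E
```

```text
t: 6.95
tool_pos: [0.4623, -0.2792, 0.1203]
orientation: [3.138, 0.072, 0.008]
force: [0.6, -0.4, -2.0]
opening: 0.0441
t 6.95 tcp [ 0.4623 -0.2792  0.1203] yaw 2.62 tilt [ 0.0055 -0.0028 -1.    ] open 0.0441 F [ 0.6 -0.4 -2. ]
delta [-0.0023 -0.0013  0.0003] spin -0.0015 q [-0.64  0.01  1.75  0.    1.37  0.89]
scene ring_center 0.94 [ 0.4601 -0.2814  0.0275] [241.9 195.6]
scene ring_center 0.81 [ 0.7754 -0.2255  0.0012] [221.6 286. ]
scene ring_center 0.77 [ 0.3224 -0.2266  0.0025] [272.3 177.7]
scene ring_center 0.67 [ 0.6148 -0.5351  0.0047] [143.7 221. ]
scene ring_center 0.63 [ 0.5229 -0.4675  0.0025] [178.7 205.1]
```

View pics/w6.png

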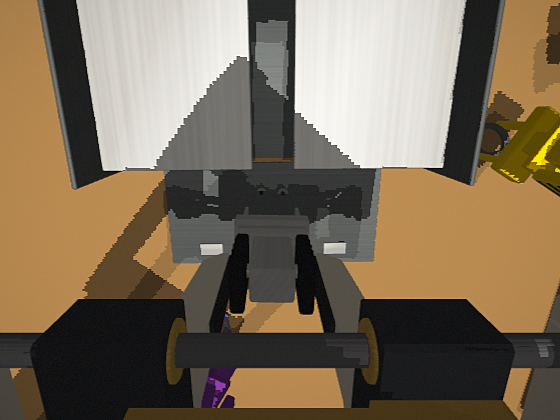

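View pics/s6.png

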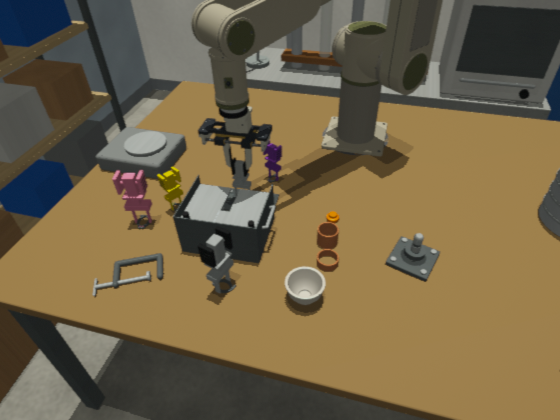

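```bash
python3 -m pendant '[{"delta_pos":[0,0,0],"spin":0},{"delta_pos":[0,0,0],"spin":0},{"delta_pos":[0,0,0],"spin":0},{"delta_pos":[0,0,0],"spin":0},{"delta_pos":[0,0,0],"spin":0}]' 1 35
python3 -m pendant '[{"delta_pos":[-0.005,0,-0.01],"spin":0},{"delta_pos":[-0.01,0,-0.03],"spin":0},{"delta_pos":[-0.01,0,-0.055],"spin":0},{"delta_pos":[-0.01,0,-0.08],"spin":0},{"delta_pos":[-0.01,0,-0.105],"spin":0},{"delta_pos":[-0.01,0,-0.12],"spin":0},{"delta_pos":[-0.01,0,-0.12],"spin":0}]'
python3 - <<'E'
from h import *
togo([.566,.233,.25],2.7)
togo([.566,.233,.25],25)
c=snap('scene','s7.png')
cv2.imwrite('pics/s7z.png',cv2.resize(c['color'][60:260,180:460],None,fx=2.8,fy=2.8,interpolation=2))
marks('scene',c,['ring_center','axle_stub','groove','grip_center'])
c=snap('top','t7.png'); marks('top',c,['ring_center','axle_stub','groove','grip_center'])
E
```

```text
t: 7.6
tool_pos: [0.4633, -0.2791, 0.1204]
orientation: [3.138, 0.073, 0.009]
force: [0.5, 0.3, -2.2]
opening: 0.0378
t: 8.3
tool_pos: [0.4537, -0.2802, 0.2436]
orientation: [3.134, 0.072, 0.015]
force: [0.2, 0.5, -2.4]
opening: 0.038
t 8.3 tcp [ 0.4537 -0.2802  0.2436] yaw 2.65 tilt [ 0.0099 -0.006  -0.9999] open 0.038 F [ 0.2  0.5 -2.4]
delta [ 0.136  -0.5074 -0.0084] spin -0.0009 q [-0.65 -0.08  1.62  0.    1.59  0.87]
t 8.3 tcp [ 0.4537 -0.2802  0.2436] yaw 2.65 tilt [ 0.0099 -0.006  -0.9999] open 0.038 F [ 0.2  0.5 -2.4]
delta [ 0.136  -0.5074 -0.0084] spin -0.3901 q [-0.65 -0.08  1.62  0.    1.59  0.87]
scene ring_center 0.91 [ 0.5252 -0.4664  0.0028] [178.6 205.6]
scene ring_center 0.8 [ 0.615  -0.5336  0.0027] [144.3 221.6]
scene ring_center 0.62 [ 0.3214 -0.2235  0.0013] [273.3 177.9]
scene ring_center 0.61 [ 0.4503 -0.2854  0.1474] [238.1 161.4]
scene ring_center 0.56 [ 0.7783 -0.2244  0.0033] [221.5 286.5]
scene ring_center 0.29 [0.5652 0.2328 0.0012] [412.8 258.8]
scene axle_stub 0.72 [ 0.5651  0.234  -0.0015] [413.  259.5]
scene groove 0.96 [0.5635 0.2308 0.0628] [416.6 
[... 272 characters left out ...]
[ 0.6128 -0.54    0.1462] [129.6 182.8]
scene grip_center 0.64 [ 0.3204 -0.2234  0.11  ] [272.1 150.3]
scene grip_center 0.57 [ 0.7723 -0.2265  0.1489] [214.  245.1]
top ring_center 0.94 [ 0.7716 -0.2247  0.0028] [329.5 116.3]
top ring_center 0.82 [ 0.6127 -0.5383  0.006 ] [457.4 180.8]
top ring_center 0.67 [ 0.5294 -0.4758  0.0042] [431.6 214.5]
top axle_stub 0.76 [ 0.565   0.2273 -0.002 ] [148.1 197.4]
top axle_stub 0.4 [ 0.5108 -0.2793  0.1022] [356.6 220.4]
top groove 0.9 [0.5635 0.229  0.0585] [138.9 196.1]
top grip_center 0.79 [ 0.7747 -0.2249  0.1475] [334.8  97.8]
top grip_center 0.69 [ 0.6162 -0.542   0.1505] [484.3 171.6]
top grip_center 0.64 [ 0.5277 -0.4659  0.1149] [442.7 213.6]
```

View pics/s7z.png

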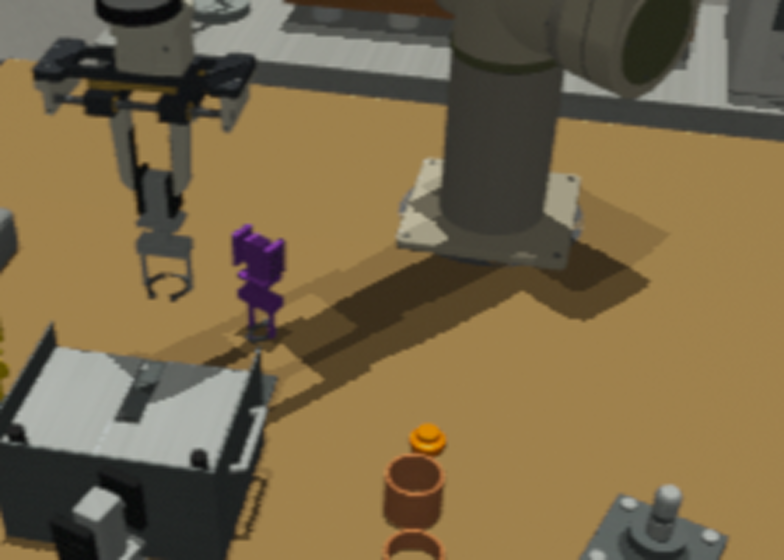

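```bash
python3 -m pendant '[{"delta_pos":[0.002,-0.008,0],"spin":0},{"delta_pos":[0.006,-0.024,-0.002],"spin":0},{"delta_pos":[0.013,-0.05,-0.003],"spin":0},{"delta_pos":[0.022,-0.081,-0.004],"spin":0},{"delta_pos":[0.03,-0.113,-0.005],"spin":0},{"delta_pos":[0.039,-0.145,-0.006],"spin":0},{"delta_pos":[0.047,-0.177,-0.007],"spin":0},{"delta_pos":[0.055,-0.205,-0.008],"spin":0},{"delta_pos":[0.062,-0.23,-0.008],"spin":0},{"delta_pos":[0.066,-0.246,-0.008],"spin":0}]'
python3 - <<'E'
from h import *
togo([.564,.231,.25],2.7)
E
```

```text
t: 9.8
tool_pos: [0.5069, -0.0269, 0.2478]
orientation: [3.139, 0.076, 0.009]
force: [0.3, 0.3, -2.7]
opening: 0.0376
t 9.8 tcp [ 0.5069 -0.0269  0.2478] yaw 2.78 tilt [ 0.0056 -0.0013 -1.    ] open 0.0376 F [ 0.3  0.3 -2.7]
delta [ 0.0695 -0.2549 -0.0022] spin 0.0014 q [-0.15 -0.14  1.67 -0.    1.61  1.37]
```

```bash
python3 -m pendant '[{"delta_pos":[0.003,-0.01,0],"spin":0},{"delta_pos":[0.01,-0.035,-0.002],"spin":0},{"delta_pos":[0.019,-0.067,-0.002],"spin":0},{"delta_pos":[0.028,-0.1,-0.002],"spin":0},{"delta_pos":[0.037,-0.132,-0.002],"spin":0},{"delta_pos":[0.046,-0.165,-0.002],"spin":0},{"delta_pos":[0.054,-0.195,-0.002],"spin":0},{"delta_pos":[0.061,-0.22,-0.002],"spin":0},{"delta_pos":[0.066,-0.24,-0.002],"spin":0},{"delta_pos":[0.069,-0.25,-0.002],"spin":0}]'
python3 - <<'E'
from h import *
togo([.564,.231,.25],2.7)
for cam in ['scene','top','wrist']:
    c=snap(cam,cam+'8.png'); marks(cam,c,['ring_center','axle_stub','groove','grip_center'])
E
```

```text
t: 10.8
tool_pos: [0.5632, 0.2284, 0.2496]
orientation: [3.139, 0.079, 0.008]
force: [0.8, -0.0, -2.6]
opening: 0.0378
t 10.8 tcp [0.5632 0.2284 0.2496] yaw 2.88 tilt [ 0.0051 -0.001  -1.    ] open 0.0378 F [ 0.8 -0.  -2.6]
delta [ 0.0009 -0.0026 -0.0004] spin 0.0032 q [ 0.3   0.13  1.39 -0.    1.61  1.82]
scene ring_center 0.92 [ 3.216e-01 -2.244e-01  3.000e-04] [273.  178.2]
scene ring_center 0.78 [0.56   0.2283 0.1545] [423.1 214.9]
scene ring_center 0.71 [ 0.7738 -0.2249  0.0041] [221.9 284.9]
scene ring_center 0.59 [ 0.6156 -0.5345  0.0022] [143.9 221.8]
scene ring_center 0.55 [ 0.5227 -0.4676  0.0024] [178.6 205.1]
scene axle_stub 0.89 [ 0.5641  0.2364 -0.0015] [414.  259.4]
scene groove 0.6 [0.5637 0.2314 0.0613] [416.7 242.7]
scene groove 0.37 [ 0.7573 -0.0182 -0.0023] [303.6 298.3]
scene grip_center 0.97 [ 0.3228 -0.2277  0.1087] [270.6 150.9]
scene grip_center 0.92 [ 0.615  -0.5415  0.1484] [128.5 182.6]
scene grip_center 0.9 [0.5628 0.2296 0.2679] [434.3 178.5]
scene grip_center 0.71 [ 0.7715 -0.229   0.1487] [213.1 244.7]
scene grip_center 0.69 [ 0.5284 -0.4742  0.1128] [
[... 406 characters left out ...]
.2301 0.0596] [138.3 197.5]
top grip_center 0.75 [ 0.7742 -0.2255  0.1481] [335.2  97.9]
top grip_center 0.72 [ 0.5277 -0.4714  0.1142] [445.1 213.6]
top grip_center 0.67 [ 5.973e-01 -2.749e-01  4.000e-04] [349.2 186.3]
top grip_center 0.64 [ 0.6167 -0.5382  0.1509] [482.5 171.4]
top grip_center 0.59 [ 0.3157 -0.226   0.115 ] [332.6 309.1]
wrist ring_center 0.96 [0.5643 0.226  0.1571] [271.7 208.4]
wrist ring_center 0.5 [0.5603 0.2283 0.1523] [268.9 211.1]
wrist axle_stub 0.62 [ 5.635e-01  2.290e-01 -1.000e-04] [269.3 176.1]
wrist groove 0.82 [0.5669 0.2335 0.0649] [265.1 183.4]
wrist groove 0.52 [0.56   0.2252 0.1546] [272.4 212.3]
wrist grip_center 0.79 [0.5607 0.2224 0.2641] [278.  266.5]
```

View pics/scene8.png

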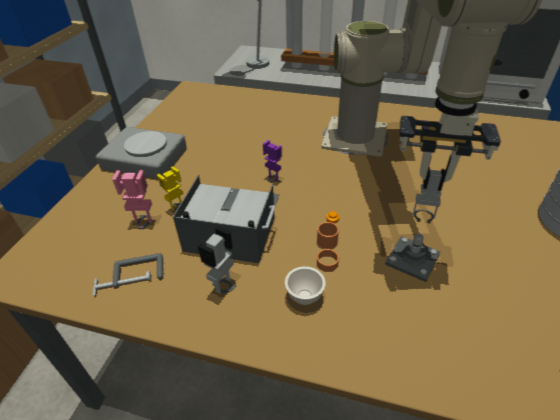

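View pics/wrist8.png

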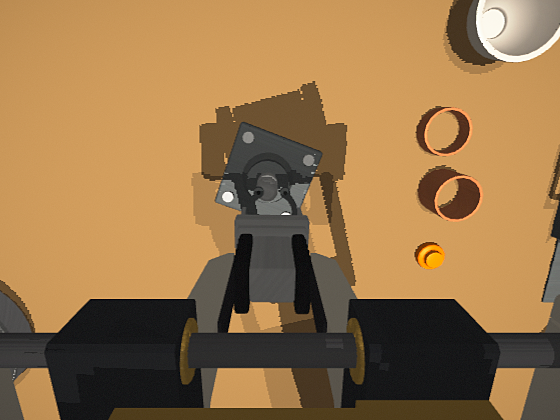

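View pics/top8.png

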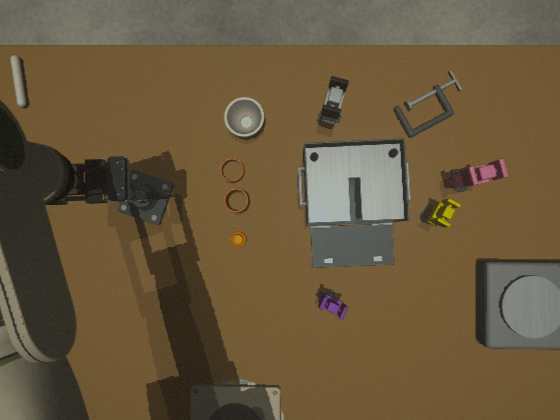

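Run:
```python
from h import *
c=cv2.imread('pics/wrist8.png')
cv2.imwrite('pics/w8z.png',cv2.resize(c[110:240,200:340],None,fx=5,fy=4.6,interpolation=2))
c=cv2.imread('pics/scene8.png')
a=cv2.resize(c[140:290,370:470],None,fx=4,fy=4,interpolation=2)
c=cv2.imread('pics/scene0.png')
b=cv2.resize(c[220:290,380:445],None,fx=6,fy=6,interpolation=2)
b=np.pad(b,((0,180),(0,0),(0,0)))
cv2.imwrite('pics/s8z.png',np.hstack([a,b]))
c=cv2.imread('pics/top0.png');d=c[160:235,105:185]
cv2.imwrite('pics/t0z.png',cv2.resize(d,None,fx=8,fy=8,interpolation=2))
```

```text
(no output)
```

View pics/w8z.png

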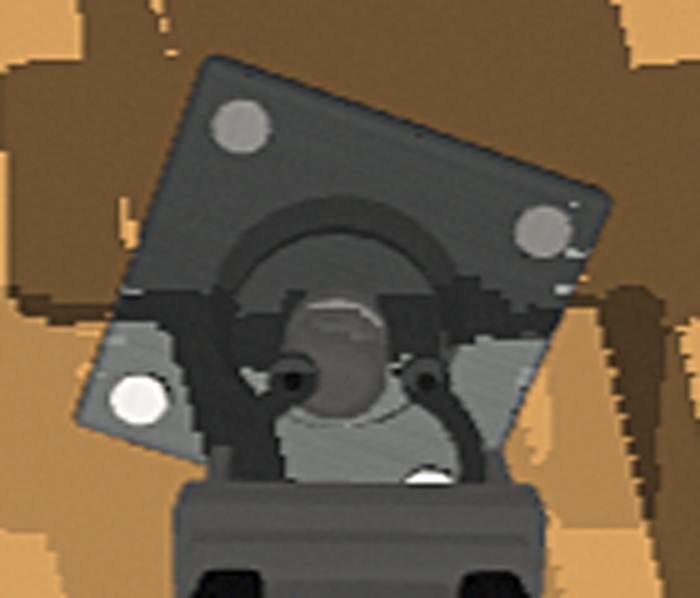

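View pics/s8z.png

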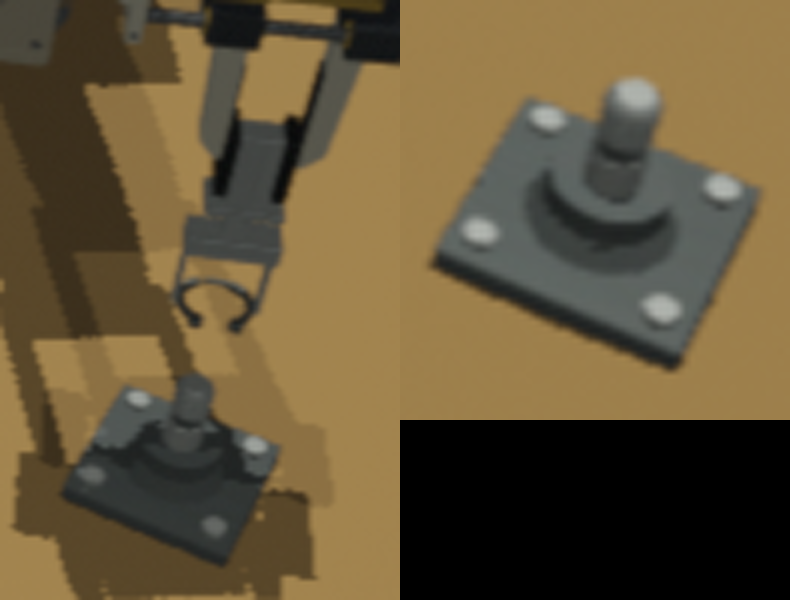

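View pics/t0z.png

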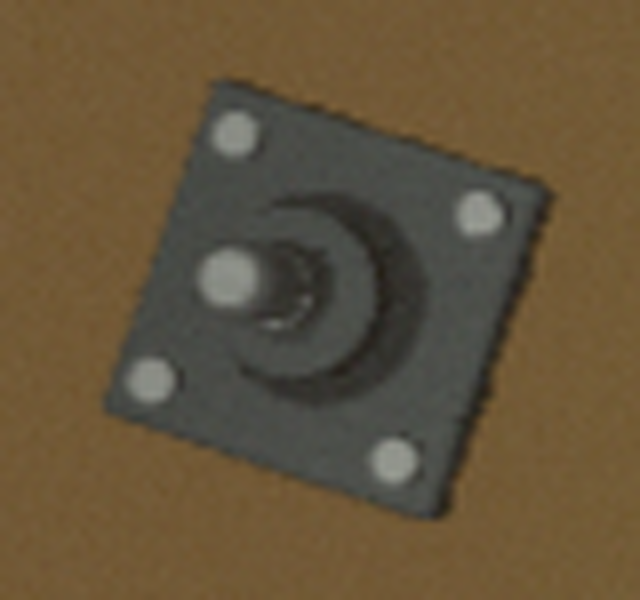

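Run:
```python
from h import *
ct=robot.read_camera('top');cs=robot.read_camera('scene');c=robot.read_camera('wrist')
print('top stub',ray(ct,133.5,194.6,.092).round(4),'scene',ray(cs,419.2,235.8,.092).round(4))
W=lambda x,y,z: ray(c,200+x/5,110+y/4.6,z).round(4)
print('wrist L/R',W(285,340,.092),W(387,340,.092),'back',W(338,300,.092),'front',W(338,418,.092))
print('tips',W(293,380,.155),W(426,378,.155))
s=robot.read_state();M=Ro.from_rotvec(s['orientation']).as_matrix();p=np.array(s['tool_pos'])
print(p.round(4),M[:,2].round(4),'ring pred',(p+.092*M[:,2]).round(4))
for C,n in((ct,'top'),(cs,'scene'),(c,'wrist')): print(n,px(C,p+.092*M[:,2]))
# scene ring: outline
z=cv2.resize(c['color'][110:240,200:340],None,fx=5,fy=4.6,interpolation=2)
for zz in (.2,.155,.12,.1,.092,.063):
    u=px(c,[p[0]+M[0,2]*(p[2]-zz),p[1]+M[1,2]*(p[2]-zz),zz]); print(zz,u)
```

```text
top stub [0.5644 0.2297 0.092 ] scene [0.569  0.2317 0.092 ]
wrist L/R [0.5715 0.2425 0.092 ] [0.5726 0.221  0.092 ] back [0.5813 0.2317 0.092 ] front [0.5537 0.2305 0.092 ]
tips [0.5772 0.2387 0.155 ] [0.5787 0.2157 0.155 ]
[0.5637 0.2261 0.2497] [ 0.0055 -0.0013 -1.    ] ring pred [0.5642 0.226  0.1577]
top [124.1 192.3]
scene [422.3 214.9]
wrist [272.5 208.6]
0.2 [272.6 224.5]
0.155 [272.5 207.7]
0.12 [272.5 197.8]
0.1 [272.4 192.9]
0.092 [272.4 191.1]
0.063 [272.4 185.2]
```

```bash
python3 -m pendant '[{"delta_pos":[0.001,-0.002,0.01],"spin":0},{"delta_pos":[0.002,-0.0045,0.03],"spin":0},{"delta_pos":[0.002,-0.0045,0.045],"spin":0},{"delta_pos":[0.002,-0.0045,0.05],"spin":0},{"delta_pos":[0.002,-0.0045,0.05],"spin":0}]'
python3 - <<'E'
from h import *
togo([.566,.231,.155],2.7)
for cam in ['scene','top','wrist']:
    c=snap(cam,cam+'9.png'); marks(cam,c,['ring_center','groove','axle_stub'])
c=cv2.imread('pics/wrist9.png')
cv2.imwrite('pics/w9z.png',cv2.resize(c[110:240,200:340],None,fx=5,fy=4.6,interpolation=2))
c=cv2.imread('pics/scene9.png')
cv2.imwrite('pics/s9z.png',cv2.resize(c[190:290,380:460],None,fx=6,fy=6,interpolation=2))
E
```

```text
t: 12.2
tool_pos: [0.5648, 0.2303, 0.198]
orientation: [3.138, 0.076, 0.004]
force: [-0.4, -0.3, -2.1]
opening: 0.0376
t 12.2 tcp [0.5648 0.2303 0.198 ] yaw 2.78 tilt [ 0.0028 -0.0023 -1.    ] open 0.0376 F [-0.4 -0.3 -2.1]
delta [ 0.0011 -0.0007  0.043 ] spin 0.0014 q [ 0.31  0.15  1.46 -0.    1.53  1.83]
scene ring_center 0.92 [ 0.6146 -0.5334  0.0029] [144.4 221.5]
scene ring_center 0.89 [0.5621 0.2304 0.0999] [419.4 231.6]
scene ring_center 0.8 [ 0.5238 -0.469   0.0071] [177.8 204.1]
scene ring_center 0.73 [ 0.594  -0.2705 -0.0021] [230.7 233.6]
scene ring_center 0.69 [ 0.3223 -0.2247  0.0026] [272.8 177.7]
scene ring_center 0.61 [ 7.76e-01 -2.24e-01  7.00e-04] [222.1 286.5]
scene groove 0.93 [0.5624 0.2329 0.0596] [417.2 242.9]
scene axle_stub 0.89 [0.5653 0.2294 0.0022] [411.5 258.3]
top ring_center 0.93 [ 0.7703 -0.2234  0.0027] [328.9 116.9]
top ring_center 0.91 [ 0.3188 -0.2227  0.0032] [327.3 299.5]
top ring_center 0.81 [ 0.5299 -0.4754  0.0063] [431.7 214.3]
top ring_center 0.74 [ 0.6121 -0.5417  0.0093] [459.3 180.9]
top ring_center 0.46 [0.5637 0.2286 0.1045] [132.  194.5]
top groove 0.77 [0.5628 0.2329 0.0597] [137.1 196.3]
top axle_stub 0.58 [ 0.5643  0.2297 -0.004 ] [147.4 197.7]
wrist ring_center 0.91 [0.5677 0.2348 0.1084] [267.8 207.3]
wrist groove 0.62 [0.5663 0.2325 0.0637] [270.5 196.6]
wrist axle_stub 0.73 [ 0.5614  0.2311 -0.004 ] [271.7 186.9]
```

View pics/w9z.png

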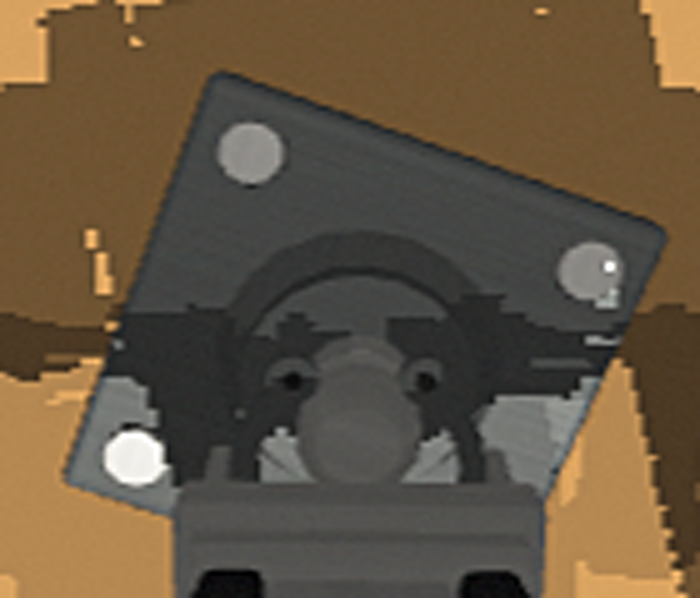

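View pics/s9z.png

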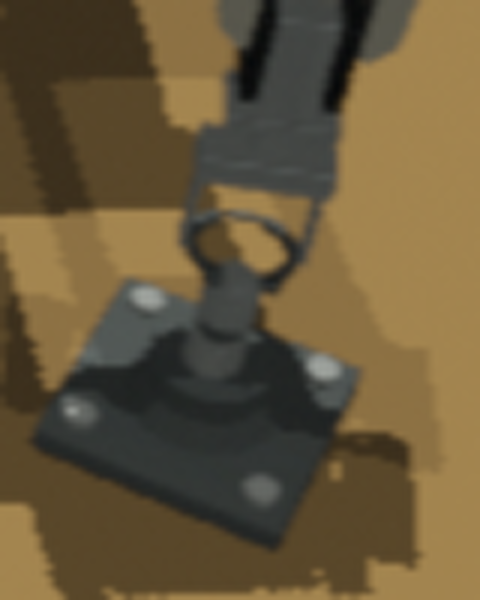

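Run:
```python
from h import *
c=robot.read_camera('wrist');ct=robot.read_camera('top');cs=robot.read_camera('scene')
s=robot.read_state();M=Ro.from_rotvec(s['orientation']).as_matrix();p=np.array(s['tool_pos'])
print(s['t'],p.round(4),M[:,2].round(4),'cam',(-c['R'].T@c['t']).round(3))
for d in (.092,.106): print(d,px(c,p+M[:,2]*d))
# circle overlays: ring inner r17, outer 22 at d .090 ; stub r12 at z=.09 centred guess
img=cv2.resize(c['color'],None,fx=5,fy=5,interpolation=2)
imt=cv2.resize(ct['color'],None,fx=5,fy=5,interpolation=2)
ims=cv2.resize(cs['color'],None,fx=5,fy=5,interpolation=2)
a=np.linspace(0,2*np.pi,80)
def circ(im,C,ctr,r,col):
    pts=np.array([(px(C,np.array(ctr)+[r*np.cos(t),r*np.sin(t),0])+.5)*5 for t in a]).astype(np.int32)
    cv2.polylines(im,[pts],True,col,1)
g=[.5647,.2310,0]
for im,C in((img,c),(imt,ct),(ims,cs)):
    circ(im,C,p+M[:,2]*.092,.017,(0,255,0)); circ(im,C,p+M[:,2]*.092,.022,(0,255,0))
    circ(im,C,[g[0],g[1],.089],.012,(0,0,255)); circ(im,C,[g[0],g[1],.04],.026,(0,255,255))
cv2.imwrite('pics/ov_w.png',img[600:1150,1000:1700]);cv2.imwrite('pics/ov_t.png',imt[800:1200,450:950]);cv2.imwrite('pics/ov_s.png',ims[1000:1450,1900:2300])
```

```text
12.95 [0.5657 0.2306 0.1997] [ 0.0055 -0.0014 -1.    ] cam [0.646 0.235 0.387]
0.092 [272.6 208.7]
0.106 [272.5 204.3]
```

View pics/ov_w.png

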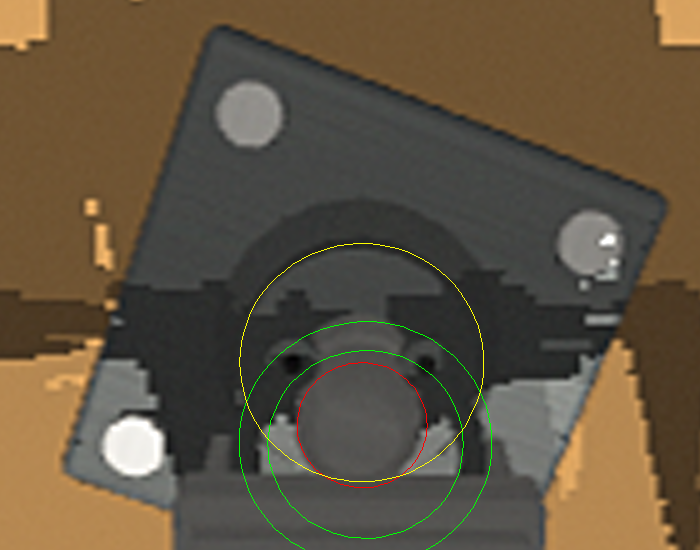

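View pics/ov_t.png

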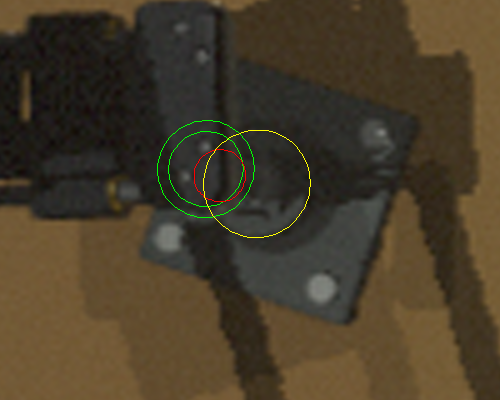

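View pics/ov_s.png

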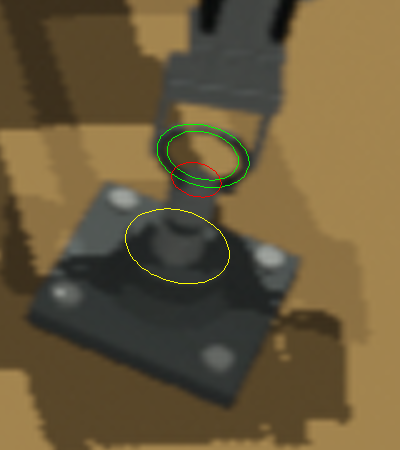

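```bash
python3 -m pendant '[{"delta_pos":[-0.0005,0,0.002],"spin":0},{"delta_pos":[-0.001,0,0.005],"spin":0},{"delta_pos":[-0.001,0,0.009],"spin":0},{"delta_pos":[-0.001,0,0.013],"spin":0},{"delta_pos":[-0.001,0,0.016],"spin":0},{"delta_pos":[-0.001,0,0.016],"spin":0}]'
cat > ov.py <<'E'
from h import *
import sys
n=sys.argv[1]
c=robot.read_camera('wrist');cs=robot.read_camera('scene')
s=robot.read_state();M=Ro.from_rotvec(s['orientation']).as_matrix();p=np.array(s['tool_pos'])
togo([.5647,.2305,.157],2.7); print('ring pred',(p+.0938*M[:,2]).round(4))
marks('wrist',c,['ring_center']);marks('scene',cs,['ring_center'])
img=cv2.resize(c['color'],None,fx=5,fy=5,interpolation=2)[600:1150,1000:1700]
ims=cv2.resize(cs['color'],None,fx=6,fy=6,interpolation=2)[1200:1740,2300:2700]
cv2.imwrite('pics/%sw.png'%n,img);cv2.imwrite('pics/%ss.png'%n,ims)
E
python3 ov.py a
```

```text
t: 13.55
tool_pos: [0.5644, 0.2304, 0.1828]
orientation: [3.139, 0.076, 0.007]
force: [-0.2, 0.5, -2.0]
opening: 0.0378
t 13.65 tcp [0.5648 0.2305 0.1836] yaw 2.78 tilt [ 0.0053 -0.0014 -1.    ] open 0.0378 F [ 0.6  0.3 -2.8]
delta [-0.0002 -0.      0.0266] spin 0.0013 q [ 0.31  0.16  1.48 -0.    1.5   1.83]
ring pred [0.5653 0.2304 0.0898]
wrist ring_center 0.62 [0.5624 0.2348 0.0912] [267.3 211.1]
wrist ring_center 0.46 [ 0.7571 -0.0192 -0.0049] [533.8   6.4]
wrist ring_center 0.37 [0.5584 0.0006 0.0009] [472.6 201.3]
scene ring_center 0.91 [ 0.5257 -0.469   0.0055] [177.6 204.9]
scene ring_center 0.88 [0.5641 0.2286 0.085 ] [417.4 236.2]
scene ring_center 0.76 [ 0.324  -0.2261 -0.0004] [272.3 178.7]
scene ring_center 0.62 [ 0.7771 -0.2258  0.0042] [221.1 285.8]
scene ring_center 0.58 [ 0.6143 -0.5337  0.0027] [144.3 221.5]
```

View pics/aw.png

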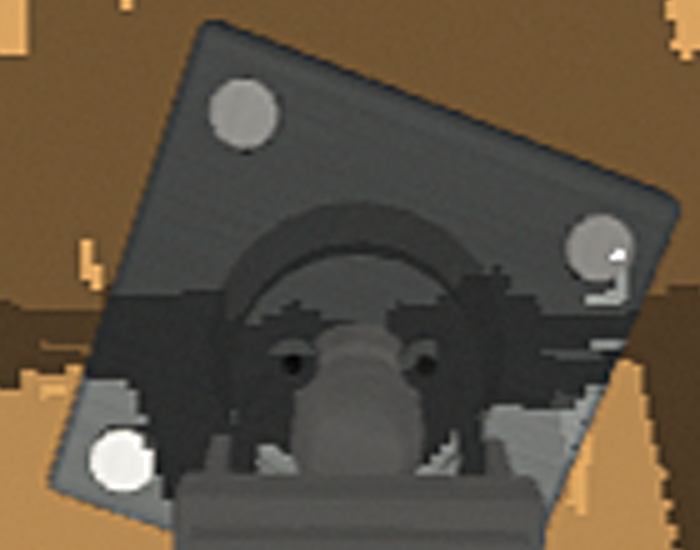

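View pics/as.png

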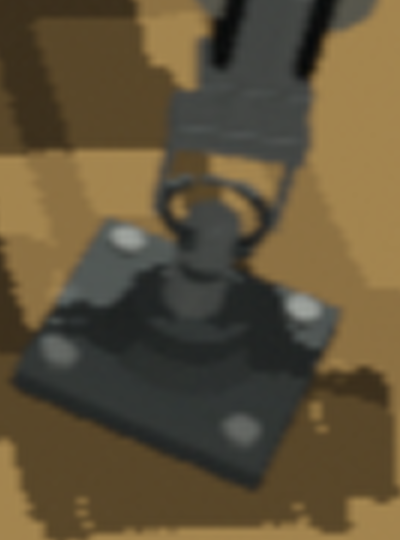

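```bash
python3 -m pendant '[{"delta_pos":[0,0,0.002],"spin":0},{"delta_pos":[0,0,0.005],"spin":0},{"delta_pos":[0,0,0.008],"spin":0},{"delta_pos":[0,0,0.011],"spin":0},{"delta_pos":[0,0,0.013],"spin":0},{"delta_pos":[0,0,0.013],"spin":0}]'
python3 ov.py b
```

```text
t: 14.35
tool_pos: [0.5647, 0.2305, 0.1703]
orientation: [3.139, 0.076, 0.008]
force: [-0.2, -1.3, -2.8]
opening: 0.0378
t 14.45 tcp [0.565  0.2306 0.1709] yaw 2.78 tilt [ 0.0057 -0.0012 -1.    ] open 0.0375 F [-0.2  0.4 -2.4]
delta [-0.0004  0.0001  0.0139] spin 0.0014 q [ 0.31  0.17  1.5  -0.    1.47  1.83]
ring pred [0.5655 0.2305 0.0771]
wrist ring_center 0.92 [0.5641 0.2329 0.0792] [269.5 210. ]
scene ring_center 0.9 [ 0.3251 -0.2245 -0.0007] [272.7 179. ]
scene ring_center 0.78 [0.5629 0.2273 0.0752] [416.1 238.4]
scene ring_center 0.72 [ 0.5262 -0.4698  0.006 ] [177.3 204.8]
scene ring_center 0.68 [ 0.6134 -0.5344  0.0019] [144.4 221.4]
```

View pics/bw.png

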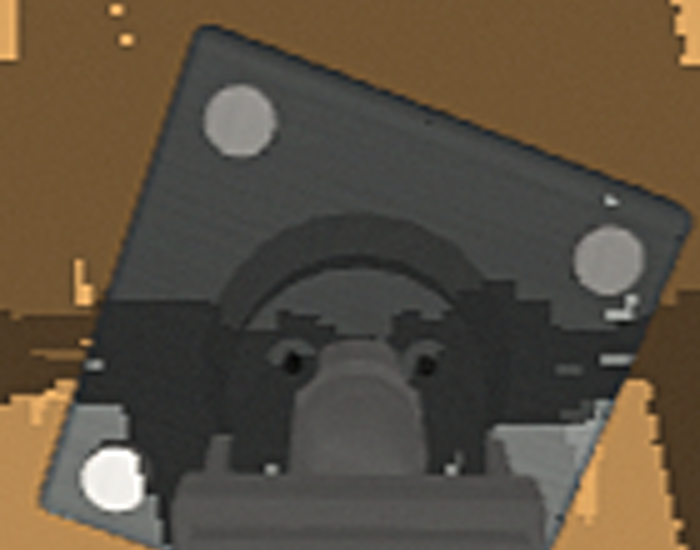

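View pics/bs.png

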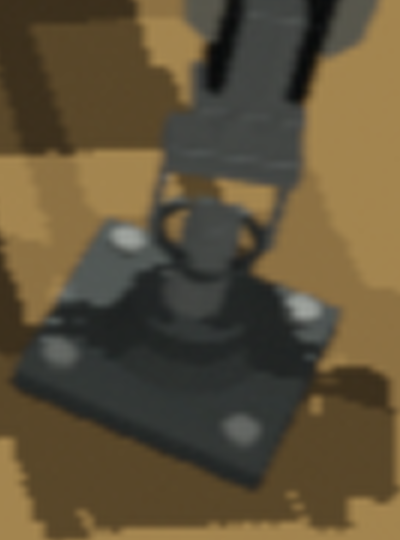

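```bash
python3 -m pendant '[{"delta_pos":[0,0,0.002],"spin":0},{"delta_pos":[0,0,0.005],"spin":0},{"delta_pos":[0,0,0.008],"spin":0},{"delta_pos":[0,0,0.011],"spin":0},{"delta_pos":[0,0,0.0135],"spin":0},{"delta_pos":[0,0,0.0135],"spin":0},{"delta_pos":[0,0,0.0135],"spin":0}]'
python3 ov.py c
```

```text
t: 15.25
tool_pos: [0.5652, 0.2306, 0.1576]
orientation: [3.139, 0.076, 0.009]
force: [-0.6, -0.1, -1.4]
opening: 0.038
t 15.35 tcp [0.5654 0.2307 0.1578] yaw 2.78 tilt [ 0.0065 -0.0011 -1.    ] open 0.0377 F [-0.2 -0.1 -2.9]
delta [-0.0007  0.0001  0.0008] spin 0.0014 q [ 0.31  0.17  1.51 -0.    1.45  1.83]
ring pred [0.566  0.2306 0.064 ]
wrist ring_center 0.88 [0.5655 0.2321 0.0653] [270.7 208.7]
scene ring_center 0.84 [ 0.6159 -0.5351  0.0046] [143.5 221.3]
scene ring_center 0.64 [ 0.5229 -0.4665  0.0052] [178.8 204.5]
scene ring_center 0.63 [0.5621 0.2302 0.066 ] [416.6 240.9]
scene ring_center 0.62 [ 7.767e-01 -2.243e-01  4.000e-04] [221.9 286.7]
```

View pics/cw.png

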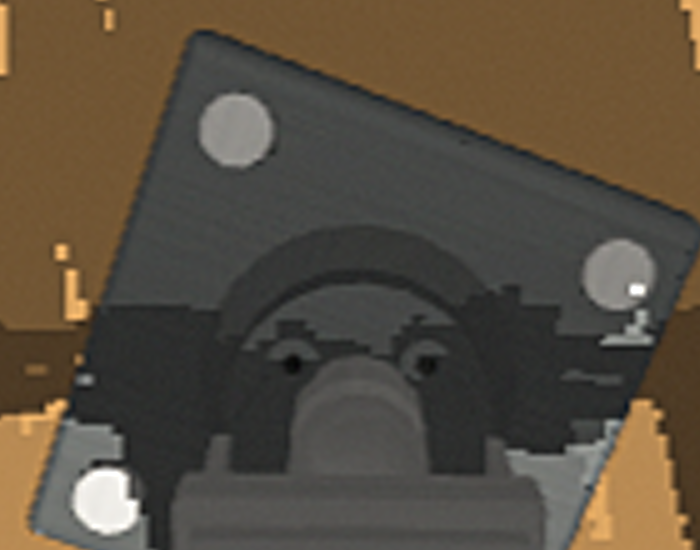

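View pics/cs.png

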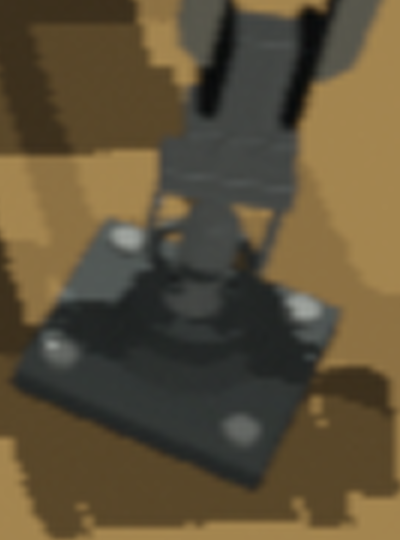

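```bash
python3 -m pendant '[{"delta_pos":[-0.0005,0,0.001],"spin":0},{"delta_pos":[-0.001,0,0.0015],"spin":0},{"delta_pos":[-0.001,0,0.0015],"spin":0},{"delta_pos":[-0.001,0,0.0015],"spin":0},{"delta_pos":[-0.001,0,0.0015],"spin":0}]'
python3 ov.py d
python3 - <<'E'
from h import *
s=robot.read_state();print(s['t'],np.array(s['dq']).round(3),s['tool_pos'],s['wrist_torque'])
E
```

```text
t: 15.95
tool_pos: [0.5644, 0.2306, 0.1564]
orientation: [3.139, 0.076, 0.01]
force: [0.4, 0.1, -2.7]
opening: 0.0371
t 16.05 tcp [0.5644 0.2306 0.1564] yaw 2.78 tilt [ 0.0066 -0.001  -1.    ] open 0.0378 F [-0.1  0.2 -2.8]
delta [ 0.0003  0.0001 -0.0006] spin 0.0014 q [ 0.31  0.17  1.52 -0.    1.45  1.83]
ring pred [0.565  0.2305 0.0626]
wrist ring_center 0.9 [0.5634 0.2353 0.0665] [267.  210.8]
wrist ring_center 0.48 [0.5657 0.2296 0.0625] [273.7 207.2]
scene ring_center 0.93 [ 0.5273 -0.4692  0.0054] [177.3 205.3]
scene ring_center 0.76 [0.5591 0.2294 0.0621] [416.  241.1]
scene ring_center 0.69 [ 0.7744 -0.2244  0.0016] [222.2 285.7]
scene ring_center 0.67 [ 0.3203 -0.2255  0.004 ] [272.7 177. ]
scene ring_center 0.66 [ 0.6152 -0.5336  0.0052] [144.  221.1]
16.15 [-0.001 -0.001 -0.001 -0.001 -0.001  0.   ] [0.56439795 0.2305848  0.15641084] [ 0.02483997  0.04528639 -0.01061788]
```

View pics/dw.png

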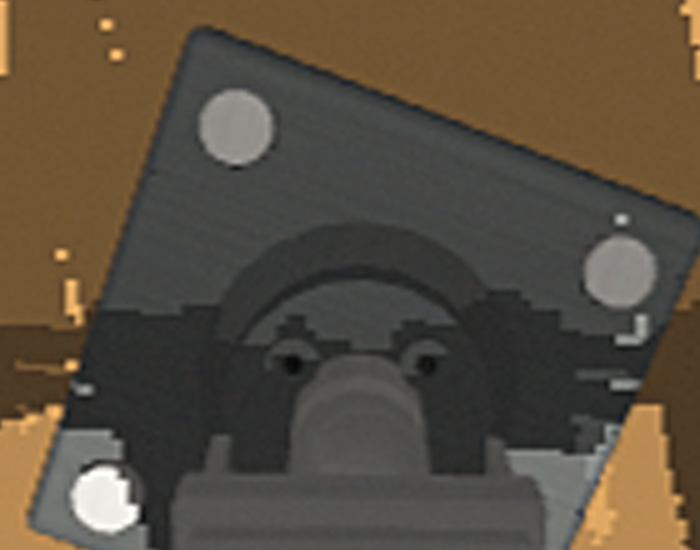

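View pics/ds.png

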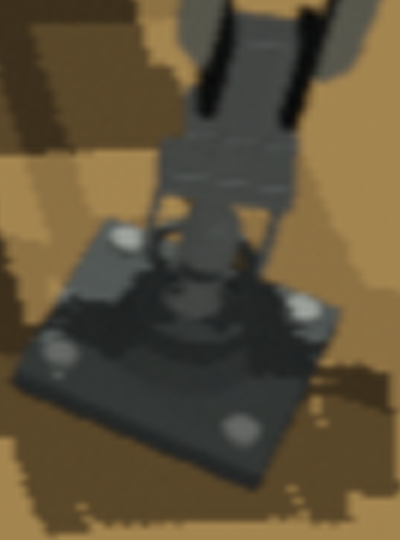

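```bash
python3 -c "
from plant import robot
print(robot.close_job())"
```

```text
the job is handed in; nothing more can be done
None
```

The spreader is out of the slot, fully squeezed, and held with its spread ring around the stub at the groove. I handed the job in at about 16.2 s of the 45 s allowed; it reports no verdict.

**What I did:**
- I gripped the grey and black spreader in the toolbox lightly (7 N) and drew it straight out to about 47 mm past the slot mouth.
- I then squeezed it with 35 N and carried it high over the other things, so the copper rings, mortar and cap were not touched.
- I lowered it straight down over the stub in short steps, checking at each one.

**Last checks:**
- **Height:** the ring centre worked out at z = 0.0626 m against the groove's 0.063 m. Most network marks gave 0.062–0.063 m. The wrist camera's best one gave 0.0665 m, at the edge of the stated accuracy, and I did not act on it.
- **Centring:** sideways, the wrist picture put the ring within about 0.5 mm of the stub's axis. Along x I could only estimate it, to about 1–2 mm. One scene-camera mark was about 5 mm off in x, against the 5 mm clearance, but the wrist picture did not support it.
- **Contact:** the wrist force stayed at about -2.8 N, which is just the spreader's weight, with no sideways load.
- **Squeeze:** the finger opening held steady at 37–38 mm, slightly below the 40 mm given for fully squeezed. I took that as the paddles being on their stop.
- **Upright and grip:** the tool was tilted about 0.4°, and the ring did not shift in the wrist picture during the lowering, so the spreader did not slip.

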